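Take the warm mould half from the cabinet and hold the mould shut on its dowels

ROBOT

A 6-joint arm with a two-finger parallel gripper is mounted at the origin on a cart in front of the work surface, level with it; the furniture and walls round the work are solid. World frame = base frame: x ahead of the robot, y to its left, z up, the work surface at z = 0. Lengths are in m, angles in rad, forces in N, time in s.
With the tool pointing down it reaches from about 0.35 to 0.85 m from the base axis. Payload 8.1 kg.
Tool frame: the origin (TCP) lies at the centre of the arm's flange, where the gripper is bolted on; the fingertips stand 186 mm ahead of it and the grasp point (between the pads) lies ahead of it (hold_point_z is the y of the grasp point in the tool frame, in m); y points along the fingers, z is the direction in which the jaws open and shut, and the axes are right-handed (so a half turn about y gives the same grasp; the last joint's range is limited). The gripper opens to 93 mm and grips with 3 to 60 N. Pads are 15 mm wide; open, the fingers measure 128 mm over their backs; the gripper's body (75 mm by 188 mm) begins 65 mm behind the grasp point.
Start: joints at [-0.085, 0.13, 1.488, -0, 1.523, -0.085], TCP at [0.6, 0, 0.405] pointing down, gripper open.
Joint ranges: [-2.96, 2.96], [-0.89, 2.26], [0.02, 2.5], [-1.34, 4.48], [0, 2.73], [-2.66, 2.66]. Speed limits (rad/s): [2.39, 2.39, 2.79, 3.14, 3.14, 3.14].

INTERFACE

Orientations are given as a 3x3 rotation matrix whose columns are the frame's x, y, z axes.
In Python, from cell import state, read_camera, get_calibration, finish_job, trace, mark_of, hold_point_z gives the robot as it stands. The module is installed in compiled form; this text tells all that it offers.
- The arm moves only by the tool play_rows, never from a script. Its argument "series" is a list of rows, each a list of 3 entries, a list of its own where there are three numbers: the shift along the tool's x, y, z in mm, then the turn about the tool's y in rad, then the closure, from 0 (fully open) to 1 (shut). In form: [[[dx, dy, dz], spin, jaw], ...]. A call has exactly 5 rows; each row is the pose to reach, as a shift and turn from the pose commanded when the call began, along the tool's axes at that moment; what a row does not reach only later rows make up. A row lasts 1/8 s, in which the tool goes at most 62.5 mm and 10.7 degrees, less where a joint would pass 70% of its speed; a pose out of reach is approached as far as the arm can. A call with a gripper value outside its range is refused whole. The fingers move at their own pace and stop on an object; the grip force is fixed at half the most. Time passes only in rows, so rows that repeat a pose let the fingers close, or fill a call up. It gives the time, the measured TCP pose, the force and the opening at its end, in the units of the state.
- state(): the state, without advancing time (a new reading comes with each control period).
- read_camera(name): name is "scene" or "side" or "wrist"; returns the picture (384x512x3 uint8, blue, green, red); there is no depth.
- get_calibration(name): a dict with "fx", "fy", "cx", "cy" (pixels), "D" ([k1, k2, p1, p2, k3] as OpenCV has them; the pictures are not rectified), "rvec" (rotation vector, rad) and "tvec" (3), from world to camera coordinates, as OpenCV has them; the wrist camera has in their place "mount" (4x4, takes a point from camera to tool coordinates, whose origin is the TCP and whose axes are the tool frame's). Camera axes: x right, y down, z forward; pixel columns grow to the right and rows downward; lengths in m; the calibration is good to about 2 mm. A picture is of the moment at which its call begins: read the wrist's pose just before it. get_calibration takes no time and is no camera call.
- finish_job(): hands the job in, once; it reports no verdict.
Trained networks look in the newest picture that a camera, given by its name, has taken for a name from the list of things; names that differ only in an ending like _2 or _b are one class to them, and where a whole thing is asked for, a point or a joint stands for the part that bears it (a point fixed in the world has none). Each returns a list of dicts, best first, with "conf" (0 to 1); they miss things now and then, are a little off and sometimes report something else, mostly with a low value. They report only what shows in the picture. A call takes as long as a camera call.
- trace(camera, target): "region" (384x512 bool, what is visible of it) and "xy" ([column, row] in pixels, amid what is visible of it).
- mark_of(camera, target): "xy" ([column, row] in pixels: a listed point, or the origin of a listed thing).
The state is a dict: "clock": time; "q": joint angles; "qd": joint speeds; "tau": joint torques, N m; "tool_pos": TCP position; "eef_rot": TCP orientation; "ft_force": force on the tool from outside, world axes, zero at the start; "torque": the same for the moment, N m; "width": finger opening in m.
Only numpy, scipy, OpenCV 4.12 (cv2) and the standard library are available. Lean on these libraries where they do the work, as an engineer would, in place of code of your own. Each camera call takes 0.05 s, during which the arm holds its last target. There are 200 camera calls.

TASK

Pull the slanted, bottom-hinged door of the warming cabinet down to its stop, take out the upper half of the casting mould, and push the door back up until it is shut so that the heat stays in. Then close the mould: with the upper half aligned on the two dowels of the lower half (it goes on only one way round), press it down against the sprung ejector until the two halves meet flush, and finish while the gripper still holds the pair pressed together. Leave the dish in the cabinet and the other things on the bench where they are.

Things in the scene. Friction and masses are not known exactly. Their poses are not given: they have to be found in the camera images.
- cabinet: White warming cabinet with slanted front, fixed, 182 deep x 260 wide x 138 mm high. Origin at bench level; x axis from front to back (door faces -x), y along the width. Floor inside 30 mm up; front sill 52 mm high at x = -112. Flat roof only from x = 0 to +70 mm; side walls (inner faces y = +-124) slope from 54 mm high in front to 138 at x = 0; with the door open all before x = 0 is open from above
- cabinet_door (a joint): Bottom-hinged door, rad: 0 = shut (leaning back on the slanted front, 36 deg above horizontal, held by its weight), 1.75 = fully open (tilted out toward the cabinet's -x, 44 deg above horizontal, on its stop). Upright at about 0.94; it falls softly to the side it leans to. Mass 0.3 kg
- door_hinge (a point): Middle of the door's hinge line, at the sill, 55 mm above the bench; the line is parallel to the cabinet's y axis. Door panel 136 mm long, 9 mm thick
- door_handle (a point): Middle of the round bar of the door's bow handle: bar 10 mm thick, 100 mm long, parallel to the hinge line, 46 mm off the door near its free edge (36 mm free between them): straight above that edge when shut (roof about 44 mm below the bar), level in front of it when open. It moves with the door on a circle of about 160 mm radius round the hinge line
- mould_upper: Upper mould half, 0.26 kg: aluminium plate 60 (x) x 90 (y) x 18 mm with a round 42 mm plug under it. Origin at the centre of the plug's underside, z up; plate from z = 3 to 21 mm. Two 10 mm through holes at (x, y) = (-16, -35) and (0, 35) mm; a lug 16 mm wide juts 10 mm from the -x side at y = -30. Starts on the cabinet floor, left or right half, its x axis within 0.12 rad of the cabinet's
- upper_grip (a point): Centre of the black grip block on top of the upper half, 35 mm above that body's origin: 30 (x) x 22 (y) x 28 mm high, standing on the plate; its flat sides face the body's +-y
- upper_face (a point): Centre of the upper half's parting face (underside of the plate), 3 mm above that body's origin
- mould_lower: Lower mould half, fixed: aluminium block 60 (x) x 90 (y) mm on a steel base plate 92 x 128 mm, axes as the upper half's when closed. Origin at bench level under its centre. Two upright 8 mm dowels at (x, y) = (-16, -35) and (0, 35) mm stand 16 mm above the parting face, noses tapered over the last 5 mm; a lug as on the upper half on the -x side at y = -30
- lower_face (a point): Centre of the lower half's parting face, 34 mm above the bench; coincides with upper_face when the mould is fully closed
- ejector (a joint): Sprung ejector disc 43 mm across in the middle of the lower half, m pressed down: 0 = free, 3 mm proud of the parting face, so that it bears the upper half 6 mm clear of the lower one; 0.006 = mould closed flush. It takes 5 N to start and 10 N when flush, the upper half's weight (2.5 N) included
- dish_warm: Clear petri dish, 64 mm across, 18 mm high, standing in the other half of the cabinet; to stay there. Origin at the centre of its underside
- dish_small: Clear petri dish, 39 mm across, 14 mm high, on the bench near the lower mould half; to stay there. Origin at the centre of its underside
- marker: Marker pen, 135 mm long, lying on the bench; to stay there
- medium: Bottle, 45 mm across, 88 mm high, standing on the bench; to stay there. Origin at the centre of its underside
- filter_carton: Small carton 50 x 74 x 32 mm on the bench; to stay there. Origin at the centre of its underside

How it is judged:
By the outcome, as a careful person would: the job done as asked, in the order asked, and still so for the second after the job is handed in, while the arm keeps its last pose, push and grip.
It also fails if it takes over 72 s, if anything falls off the work surface, if the arm or the gripper's body presses on something with over 40 N, if the wrist force passes 120 N, or if a joint passes its speed limit or range.

## Working session

There is one attempt and no reset: what is moved stays moved. The work goes in short steps, Python scripts to look and compute and a tool call to move; the robot and the scene stay as the last step left them, time stands still between calls to the robot, and variables do not carry over. Pictures are saved under pics/ and viewed, about 8 in all and at most 12, crops included, and the job is handed in when it is done.

Besides the shell and the picture viewer there is one more tool, called after "Call:" as name([rows], argument=value, ...), one row to a line, values as JSON. play_rows: Moves the arm, as the interface text tells. Its arguments: {"type":"object","properties":{"series":{"type":"array","items":{"type":"array"}}},"required":["series"]}

```bash
mkdir -p pics
cat > h.py <<'E'
import numpy as np, cv2
from cell import *
np.set_printoptions(precision=4,suppress=True)
def cam(name):
    c=get_calibration(name);K=np.array([[c['fx'],0,c['cx']],[0,c['fy'],c['cy']],[0,0,1.]]);D=np.array(c['D'],float)
    if 'mount' in c:
        s=state();T=np.eye(4);T[:3,:3]=np.array(s['eef_rot']);T[:3,3]=s['tool_pos'];T=T@np.array(c['mount'])
        return K,D,T[:3,:3],T[:3,3]
    R=cv2.Rodrigues(np.array(c['rvec'],float))[0];t=np.array(c['tvec'],float).ravel()
    return K,D,R.T,-R.T@t
def ray(C,xy):
    K,D,R,o=C
    u=cv2.undistortPoints(np.array([[xy]],float),K,D)[0,0]
    d=R@np.array([u[0],u[1],1]);return o,d/np.linalg.norm(d)
def onz(C,xy,z):
    o,d=ray(C,xy);return o+d*(z-o[2])/d[2]
def tri(rays):
    A=np.zeros((3,3));b=np.zeros(3)
    for o,d in rays:
        P=np.eye(3)-np.outer(d,d);A+=P;b+=P@o
    x=np.linalg.solve(A,b);return x,[np.linalg.norm((np.eye(3)-np.outer(d,d))@(x-o)) for o,d in rays]
def proj(C,p):
    K,D,R,o=C
    return cv2.projectPoints(np.atleast_2d(np.array(p,float)),cv2.Rodrigues(R.T)[0],-R.T@o,K,D)[0][:,0]
E
python3 - <<'E'
from h import *
s=state();print(s['eef_rot'],hold_point_z if not callable(hold_point_z) else hold_point_z(),s['width'],s['clock'],s['ft_force'])
for n in ['scene','side','wrist']:
    C=cam(n);im=read_camera(n);cv2.imwrite(f'pics/a_{n}.png',im);print(n,C[3],C[2][:,2])
    for t in ['door_hinge','door_handle','upper_grip','mould_upper','upper_face','mould_lower','lower_face','cabinet','dish_warm','dish_small','medium','filter_carton','marker']:
        r=mark_of(n,t)
        print(t,[(np.round(a['xy'],1).tolist(),round(a['conf'],2)) for a in r[:2]])
a=cv2.imread('pics/a_scene.png');b=cv2.imread('pics/a_side.png')
cv2.imwrite('pics/ab.png',cv2.resize(np.vstack([a,b]),None,fx=.78,fy=.78))
E
```

```text
[[-0.     -0.0019  1.    ]
 [-1.      0.0001 -0.    ]
 [-0.0001 -1.     -0.0019]] 0.1673 0.0929115665413022 0.0 [-0.1731 -0.2548 -0.0377]
scene [ 1.2031 -0.3045  0.8926] [-0.6186  0.2852 -0.7321]
door_hinge [([314.2, 197.1], 0.74), ([270.3, 266.8], 0.19)]
door_handle [([349.2, 171.2], 0.96), ([253.3, 233.2], 0.3)]
upper_grip [([210.6, 309.3], 0.36)]
mould_upper [([255.8, 231.9], 0.18)]
upper_face []
mould_lower [([177.9, 239.0], 0.62)]
lower_face [([174.0, 229.8], 0.61)]
cabinet [([345.4, 214.6], 0.88)]
dish_warm []
dish_small [([211.9, 218.3], 0.62), ([178.9, 235.4], 0.32)]
medium []
filter_carton [([271.2, 267.0], 0.9), ([212.1, 308.5], 0.3)]
marker [([256.2, 229.5], 0.82), ([351.7, 171.8], 0.63)]
side [0.5576 0.7386 0.6985] [ 0.0262 -0.7996 -0.5999]
door_hinge [([248.7, 271.7], 0.77)]
door_handle [([211.0, 253.9], 0.68), ([287.8, 212.0], 0.51)]
upper_grip [([283.0, 181.7], 0.28)]
mould_upper [([211.2, 255.4], 0.54), ([209.5, 324.7], 0.16)]
upper_face [([198.3, 227.4], 0.61)]
mould_lower [([283.2, 184.7], 0.83)]
lower_face [([281.0, 179.4], 0.62)]
cabinet [([210.7, 326.3], 0.76)]
dish_warm []
dish_small [([289.8, 212.7], 0.52)]
medium [([192.4, 181.1], 0.66)]
filter_carton []
marker [([250.9, 229.4], 0.67)]
wrist [0.6001 0.0686 0.3834] [ 0.     -0.2489 -0.9685]
door_hinge [([246.1, 30.8], 0.88)]
door_handle []
upper_grip []
mould_upper []
upper_face []
mould_lower [([197.3, 315.4], 0.7)]
lower_face [([191.8, 331.1], 0.93)]
cabinet []
dish_warm []
dish_small [([179.9, 248.0], 0.93)]
medium [([357.0, 315.5], 0.75)]
filter_carton [([343.8, 195.3], 0.56)]
marker [([243.4, 190.1], 0.72)]
```

View pics/a_scene.png

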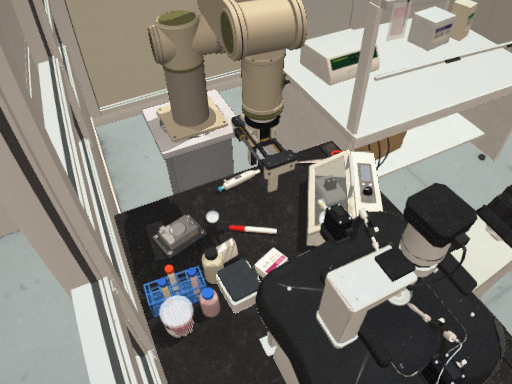

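View pics/a_side.png

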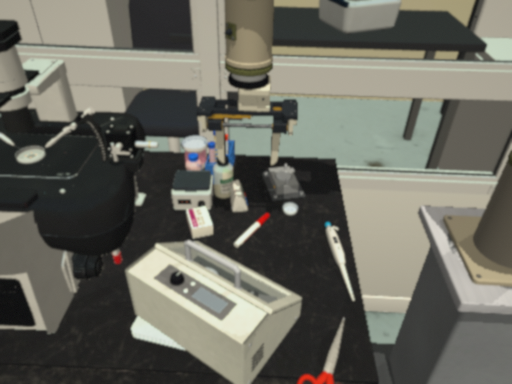

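The scene view shows the cabinet at (340,200), the lower mould at (178,235) and the small dish at (212,217). The side view shows the cabinet from behind at (210,310), its door facing away, toward -y.

Run:
```python
from h import *
S,D,W=cam('scene'),cam('side'),cam('wrist')
print('hinge',tri([ray(S,[314.2,197.1]),ray(D,[248.7,271.7]),ray(W,[246.1,30.8])]))
print('hinge z',onz(S,[314.2,197.1],.055),onz(D,[248.7,271.7],.055),onz(W,[246.1,30.8],.055))
print('handle',ray(S,[349.2,171.2]),tri([ray(S,[349.2,171.2]),ray(D,[211,253.9])]))
print('handle?',onz(S,[349.2,171.2],.182),onz(D,[211,253.9],.182))
print('cab',onz(S,[345.4,214.6],0),onz(D,[210.7,326.3],0))
print('lowerface',onz(S,[174,229.8],.034),onz(D,[281,179.4],.034),onz(W,[191.8,331.1],.034))
print('lower',onz(S,[177.9,239],0),onz(D,[283.2,184.7],0),onz(W,[197.3,315.4],0))
for n,x in [('dish_small',(211.9,218.3)),('carton',(271,267))]: print(n,onz(S,x,0))
print('wr dish',onz(W,[179.9,248],0),'med',onz(W,[357,315.5],0),'cart',onz(W,[343.8,195.3],0))
a=cv2.imread('pics/a_scene.png')[130:260,290:400];w=cv2.imread('pics/a_wrist.png')
b=cv2.imread('pics/a_side.png')[225:384,110:310]
o=np.zeros((600,800,3),np.uint8)
o[:384//2*1+0,:256]=cv2.resize(w,(256,192));o[:590//1*0+520,260:700]=cv2.resize(a,(440,520))
cv2.imwrite('pics/b.png',o)
```

```text
hinge (array([0.5925, 0.1618, 0.0576]), [np.float64(0.009390737837973536), np.float64(0.006673186888316095), np.float64(0.006433475235353613)])
hinge z [0.5957 0.1713 0.055 ] [0.5863 0.1569 0.055 ] [0.5936 0.1559 0.055 ]
handle (array([ 1.2031, -0.3045,  0.8926]), array([-0.5276,  0.5103, -0.6792])) (array([0.6476, 0.2324, 0.178 ]), [np.float64(0.0003282504261686917), np.float64(0.00032825042616889296)])
handle? [0.6511 0.2295 0.182 ] [0.6467 0.236  0.182 ]
cab [0.6566 0.2487 0.    ] [0.6533 0.2499 0.    ]
lowerface [ 0.5128 -0.2271  0.034 ] [ 0.5193 -0.1996  0.034 ] [ 0.5147 -0.2187  0.034 ]
lower [ 0.5215 -0.2242  0.    ] [ 0.5112 -0.2222  0.    ] [ 0.5164 -0.2184  0.    ]
dish_small [ 0.4941 -0.1098 -0.    ]
carton [ 0.7178 -0.031   0.    ]
wr dish [ 0.4973 -0.1078  0.    ] med [ 0.7584 -0.2193  0.    ] cart [ 0.7231 -0.0309  0.    ]
```

View pics/a_wrist.png

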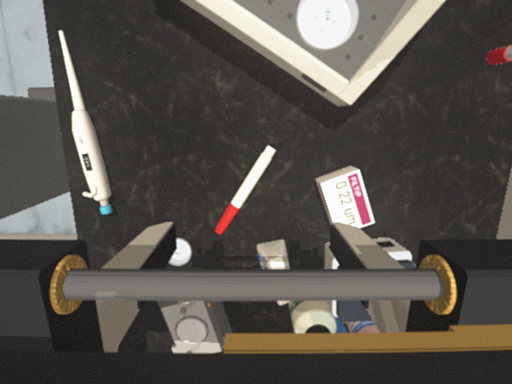

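View pics/b.png

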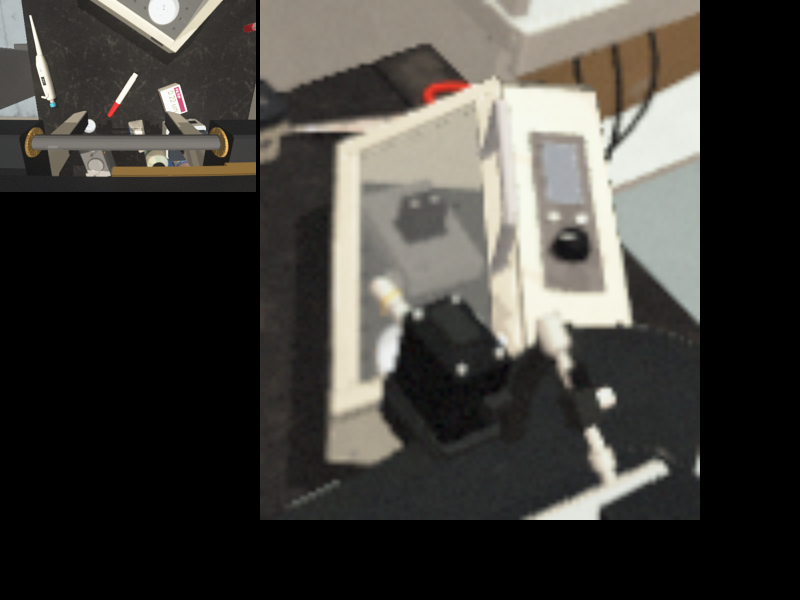

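Run:
```python
from h import *
S,D,W=cam('scene'),cam('side'),cam('wrist')
print(tri([ray(S,[338,215]),ray(D,[88,255])]), tri([ray(S,[333,203]),ray(D,[148,145])]),tri([ray(S,[338,215]),ray(D,[128,130])]))
for n,p in dict(edge1=(345,100),edge2=(185,0),edge3=(450,0),edgeL=(100,180),pip=(105,210),piptop=(60,30),m1=(270,150),m2=(220,232)).items(): print(n,onz(W,p,0.05 if n[:4]=='edge' and n!='edgeL' else 0))
```

```text
(array([0.8107, 0.1738, 0.1577]), [np.float64(0.0749226486403027), np.float64(0.0749226486403026)]) (array([0.788 , 0.0656, 0.2846]), [np.float64(0.0053532738271144095), np.float64(0.005353273827114543)]) (array([0.8297, 0.0453, 0.3029]), [np.float64(0.00657037708890165), np.float64(0.006570377088902)])
edge1 [0.7004 0.0889 0.05  ]
edge2 [0.5318 0.1862 0.05  ]
edge3 [0.8021 0.1884 0.05  ]
edgeL [ 0.396  -0.0096  0.    ]
pip [ 0.3975 -0.0516  0.    ]
piptop [0.3694 0.1739 0.    ]
m1 [0.6226 0.0297 0.    ]
m2 [ 0.5547 -0.0836  0.    ]
```

Call:
play_rows([
  [[-30,-20,0],-0.18,0],
  [[-60,-60,0],-0.36,0],
  [[-100,-95,5],-0.54,0],
  [[-130,-95,10],-0.72,0],
  [[-130,-95,10],-0.9,0],
])

```text
clock: 2.72
tool_pos: [0.61, 0.1323, 0.5003]
eef_rot: [[0.789, 0.001, 0.615], [-0.615, 0.001, 0.789], [0.0, -1.0, 0.001]]
ft_force: [-0.5, -0.4, -0.7]
width: 0.0931
```

Run:
```python
from h import *
W=cam('wrist');S=cam('side')
im=read_camera('wrist');cv2.imwrite('pics/c.png',im)
for t,z in [('door_hinge',.055),('door_handle',.18),('upper_grip',.065),('mould_upper',.03),('dish_warm',.03),('cabinet',0),('lower_face',.034),('marker',0)]:
    print(t,[(np.round(a['xy'],1).tolist(),round(a['conf'],2),onz(W,a['xy'],z)) for a in mark_of('wrist',t)[:2]])
```

```text
door_hinge [([258.2, 152.3], 0.56, array([0.5979, 0.1525, 0.055 ]))]
door_handle [([355.7, 151.4], 0.92, array([0.6456, 0.2376, 0.18  ]))]
upper_grip []
mould_upper [([172.6, 206.7], 0.15, array([ 0.5846, -0.009 ,  0.03  ]))]
dish_warm []
cabinet [([325.5, 142.2], 0.85, array([0.657 , 0.2451, 0.    ]))]
lower_face [([49.0, 249.2], 0.61, array([ 0.5121, -0.2203,  0.034 ]))]
marker [([173.5, 205.8], 0.63, array([ 0.5863, -0.019 ,  0.    ]))]
```

View pics/c.png

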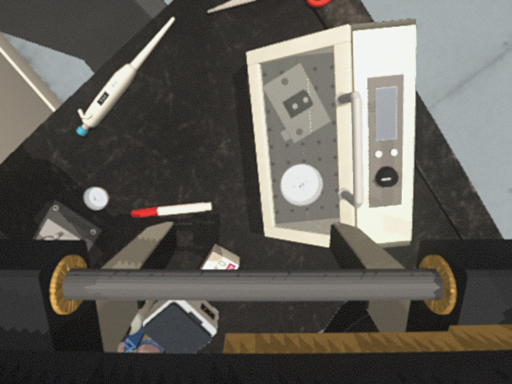

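The wrist view shows the handle bar from (356,95) to (360,205), the upper mould at (298,103) behind the door with its lug near (288,134), and the warm dish at (301,184).

Run:
```python
from h import *
W=cam('wrist')
a,b=[onz(W,p,.18) for p in [(356,97),(360,203)]]
print('bar',a,b,np.linalg.norm(a-b),'mid',(a+b)/2,'yaw of ey',np.arctan2(*(a-b)[1::-1]))
a,b=[onz(W,p,.054) for p in [(248,55),(267,237)]]
print('front',a,b,np.linalg.norm(a-b),'yaw ey',np.arctan2(*(a-b)[1::-1]),(a+b)/2)
a,b=[onz(W,p,.138) for p in [(416,23),(411,244)]]
print('back',a,b,np.linalg.norm(a-b),'yaw ey',np.arctan2(*(a-b)[1::-1]),(a+b)/2)
print('upgrip',onz(W,(298,103),.079))
```

```text
bar [0.6025 0.2638 0.18  ] [0.6943 0.2075 0.18  ] 0.10769345720461436 mid [0.6484 0.2356 0.18  ] yaw of ey 2.591730713033227
front [0.4875 0.2193 0.054 ] [0.7083 0.0794 0.054 ] 0.26139892028656375 yaw ey 2.576800190080458 [0.5979 0.1494 0.054 ]
back [0.5862 0.3691 0.138 ] [0.7992 0.2335 0.138 ] 0.25257040197444575 yaw ey 2.574648062764809 [0.6927 0.3013 0.138 ]
upgrip [0.5773 0.2311 0.079 ]
```

Call:
play_rows([
  [[-17,0,50],-0.1,0.5],
  [[-34,20,103],-0.1,0.5],
  [[-34,60,103],-0.1,0.5],
  [[-34,80,103],-0.1,0.5],
  [[-34,90,103],-0.1,0.5],
])

```text
clock: 3.8
tool_pos: [0.6472, 0.2311, 0.4085]
eef_rot: [[0.841, -0.002, 0.541], [-0.541, -0.001, 0.841], [-0.001, -1.0, -0.001]]
ft_force: [-0.0, 0.7, -0.3]
width: 0.0483
```

Run:
```python
from h import *
s=state();print(s['tool_pos'],s['eef_rot'],s['width'],s['ft_force'])
W=cam('wrist');im=read_camera('wrist');cv2.imwrite('pics/d.png',im)
for t,z in [('door_handle',.18),('upper_grip',.065),('mould_upper',.03)]:
    print(t,[(np.round(a['xy'],1).tolist(),round(a['conf'],2),onz(W,a['xy'],z)) for a in mark_of('wrist',t)[:2]])
```

```text
[0.6472 0.2311 0.4085] [[ 0.8408 -0.0018  0.5414]
 [-0.5414 -0.0006  0.8408]
 [-0.0012 -1.     -0.0015]] 0.04829430681666417 [-0.0388  0.6699 -0.3473]
door_handle [([261.6, 209.8], 0.88, array([0.6473, 0.2385, 0.18  ]))]
upper_grip []
mould_upper []
```

View pics/d.png

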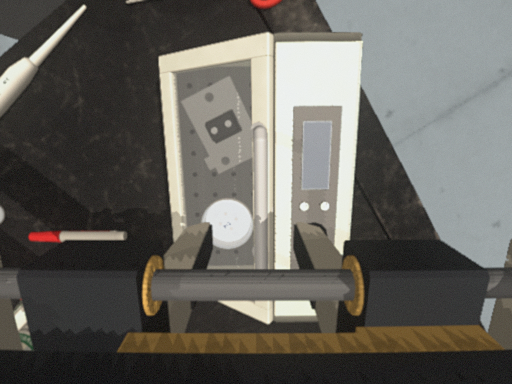

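Call:
play_rows([
  [[-3,25,4],0,0.5],
  [[-3,45,4],0,0.5],
  [[-3,60,4],0,0.5],
  [[-3,60,4],0,0.79],
  [[-3,60,4],0,0.79],
])

```text
clock: 4.62
tool_pos: [0.6473, 0.2368, 0.3506]
eef_rot: [[0.841, 0.001, 0.54], [-0.54, 0.0, 0.841], [0.001, -1.0, 0.001]]
ft_force: [-0.1, 0.2, 0.7]
width: 0.0308
```

Call:
play_rows([
  [[0,-8,-11],0,0.79],
  [[0,-15,-23],0,0.79],
  [[0,-21,-36],0,0.79],
  [[0,-26,-49],0,0.79],
  [[0,-26,-49],0,0.79],
])

```text
clock: 5.25
tool_pos: [0.6202, 0.1944, 0.3765]
eef_rot: [[0.841, 0.001, 0.541], [-0.541, -0.0, 0.841], [0.001, -1.0, 0.0]]
ft_force: [0.2, 0.3, 1.0]
width: 0.0198
```

Run:
```python
from h import *
for n in ['scene','side']:
    C=cam(n);read_camera(n);print(n,[(a['xy'],a['conf']) for a in mark_of(n,'door_handle')[:2]])
    s=state();g=np.array(s['tool_pos'])+np.array(s['eef_rot'])[:,1]*.1673;print(proj(C,g),proj(C,[.647,.2365,.181]),g)
W=cam('wrist');im=read_camera('wrist');cv2.imwrite('pics/e.png',im)
```

```text
scene [([332.3, 159.7], 0.88)]
[[333.0771 160.55  ]] [[350.4245 169.6779]] [0.6204 0.1952 0.2082]
side [([228.8, 229.3], 0.84)]
[[228.5596 227.2227]] [[210.8102 254.5392]] [0.6204 0.1956 0.2079]
```

View pics/e.png

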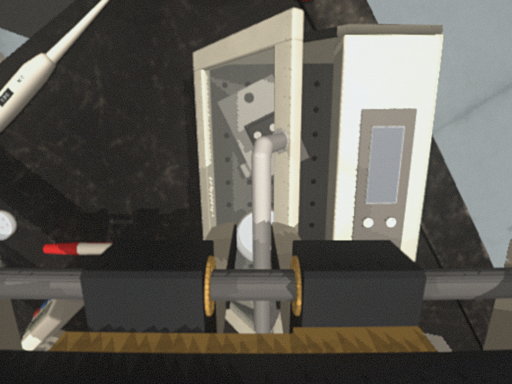

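Door follows, handle bar sits between the fingers at (262,200).

Call:
play_rows([
  [[0,-4,-16],0,0.79],
  [[0,-7,-33],0,0.79],
  [[0,-8,-49],0,0.79],
  [[0,-7,-66],0,0.79],
  [[0,-4,-83],0,0.79],
])

```text
clock: 6.12
tool_pos: [0.575, 0.1244, 0.38]
eef_rot: [[0.841, 0.001, 0.541], [-0.541, -0.0, 0.841], [0.001, -1.0, 0.0]]
ft_force: [0.4, -0.1, 0.2]
width: 0.0198
```

Call:
play_rows([
  [[0,4,-16],0,0.79],
  [[0,10,-32],0,0.79],
  [[0,18,-47],0,0.79],
  [[0,27,-61],0,0.79],
  [[0,38,-74],0,0.79],
])

```text
clock: 6.75
tool_pos: [0.5352, 0.0627, 0.341]
eef_rot: [[0.841, -0.0, 0.54], [-0.54, -0.0, 0.841], [0.0, -1.0, -0.0]]
ft_force: [0.7, -0.6, 0.4]
width: 0.0193
```

Call:
play_rows([
  [[0,10,-10],0,0.79],
  [[0,20,-19],0,0.79],
  [[0,32,-27],0,0.79],
  [[0,44,-34],0,0.79],
  [[0,44,-34],0,0.79],
])

```text
clock: 7.38
tool_pos: [0.5167, 0.0346, 0.2963]
eef_rot: [[0.841, -0.002, 0.541], [-0.541, 0.0, 0.841], [-0.002, -1.0, -0.001]]
ft_force: [0.8, 0.3, 0.2]
width: 0.0193
```

Run:
```python
from h import *
s=state();print(s['clock'],s['tool_pos'],s['width'],s['ft_force'])
R=[]
for n in ['scene','side']:
    C=cam(n);read_camera(n);m=mark_of(n,'door_handle')[:2];print(n,[(a['xy'],a['conf']) for a in m])
    if m:R.append(ray(C,m[0]['xy']))
    g=np.array(s['tool_pos'])+np.array(s['eef_rot'])[:,1]*.1673;print(proj(C,g),g)
if len(R)==2:print(tri(R))
```

```text
7.375 [0.5167 0.0346 0.2963] 0.01927675838614465 [0.7681 0.2594 0.2466]
scene [([260.2, 178.5], 0.87)]
[[259.3743 176.3519]] [0.5163 0.0346 0.129 ]
side [([284.0, 207.5], 0.86)]
[[285.0193 206.5902]] [0.5163 0.0346 0.129 ]
(array([0.5195, 0.0345, 0.125 ]), [np.float64(0.001483930880293572), np.float64(0.0014839308802936106)])
```

Call:
play_rows([
  [[0,0,0],0,0.6],
  [[0,-10,0],0,0.6],
  [[0,-50,0],0,0.6],
  [[0,-105,0],0,0.6],
  [[20,-155,-20],0,0.6],
])

```text
clock: 8.2
tool_pos: [0.5231, 0.0082, 0.4557]
eef_rot: [[0.843, 0.002, 0.538], [-0.538, 0.0, 0.843], [0.001, -1.0, 0.001]]
ft_force: [1.6, 0.7, 0.0]
width: 0.0371
```

Call:
play_rows([
  [[40,0,-40],0,0.6],
  [[80,0,-85],0,0.6],
  [[120,0,-130],0,0.6],
  [[150,0,-163],0,0.6],
  [[150,0,-163],0,0.6],
])

```text
clock: 8.82
tool_pos: [0.5613, -0.2139, 0.453]
eef_rot: [[0.839, -0.0, 0.544], [-0.544, -0.001, 0.839], [0.0, -1.0, -0.001]]
ft_force: [-0.1, 0.8, 0.2]
width: 0.0369
```

Run:
```python
from h import *
s=state();print(s['clock'],s['tool_pos'],s['q'],s['qd'])
R=[]
W=cam('wrist');im=read_camera('wrist')
for t,z in [('mould_lower',0),('lower_face',.034),('dish_small',0)]:
    print(t,[(np.round(a['xy'],1).tolist(),round(a['conf'],2),onz(W,a['xy'],z)) for a in mark_of('wrist',t)[:2]])
a=mark_of('wrist','lower_face');x,y=map(int,a[0]['xy']) if a else (256,130)
x0=max(0,min(312,x-100));y0=max(0,min(234,y-75));print(x0,y0)
cv2.imwrite('pics/f.png',cv2.resize(im[y0:y0+150,x0:x0+200],None,fx=4,fy=4,interpolation=cv2.INTER_CUBIC));cv2.imwrite('pics/f_full.png',im)
for n in ['scene','side']:
    C=cam(n);read_camera(n);m=mark_of(n,'door_handle')[:2];R.append(ray(C,m[0]['xy']))
print('handle',tri(R))
```

```text
8.825 [ 0.5613 -0.2139  0.453 ] [-0.4492  0.1172  1.4152 -0.0006  1.609  -1.4453] [ 0.0546 -0.0341  0.0341  0.0225  0.0113  0.0351]
mould_lower []
lower_face [([232.5, 143.0], 0.97, array([ 0.5152, -0.2164,  0.034 ]))]
dish_small [([288.9, 85.1], 0.87, array([ 0.4926, -0.1098,  0.    ]))]
132 68
handle (array([0.52  , 0.0315, 0.1235]), [np.float64(0.003109094148873633), np.float64(0.0031090941488734923)])
```

View pics/f.png

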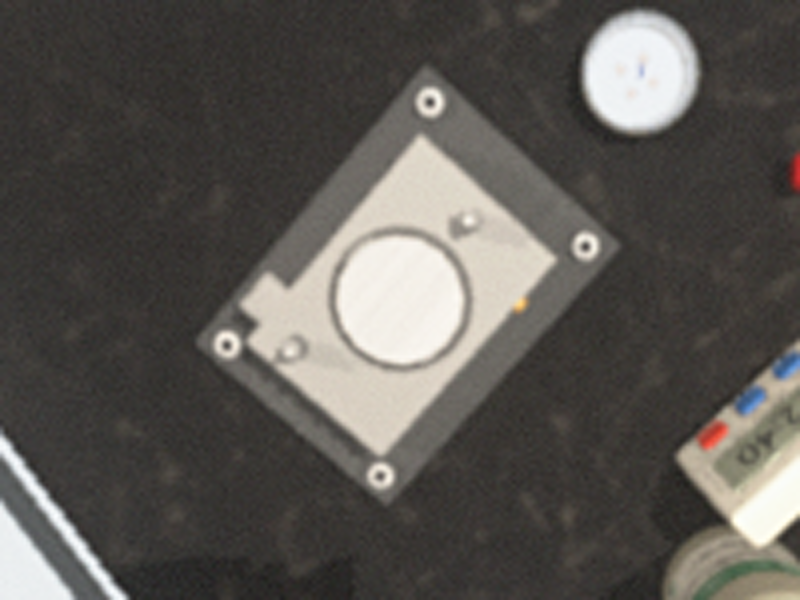

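The crop shows the lower mould: face corners (420,135), (556,260), (382,457), (246,335), lug at (265,295), dowel noses (468,220) and (293,345), disc (400,300).

```bash
cat >> h.py <<'E'
from scipy.optimize import least_squares
def fit(C,B,P,g):
    B=np.array(B,float);P=np.array(P,float)
    def w(v):
        c,s=np.cos(v[2]),np.sin(v[2])
        return np.c_[v[0]+c*B[:,0]-s*B[:,1],v[1]+s*B[:,0]+c*B[:,1],B[:,2]]
    r=least_squares(lambda v:(proj(C,w(v))-P).ravel(),g,x_scale=[.01,.01,.1],loss='soft_l1');return r.x,r.fun.reshape(-1,2)
E
python3 - <<'E'
from h import *
W=cam('wrist')
f=lambda X:[132+(X[0]+.5)/4-.5,68+(X[1]+.5)/4-.5]
B=[(-.03,.045,.034),(.03,.045,.034),(.03,-.045,.034),(-.03,-.045,.034),(0,.035,.05),(-.016,-.035,.05),(0,0,.037)]
P=[f(p) for p in [(420,135),(556,260),(382,457),(246,335),(470,217),(295,343),(400,300)]]
print(fit(W,B,P,[.515,-.216,.28]))
print(fit(W,B[:4],P[:4],[.515,-.216,.28])[0],fit(W,B[4:],P[4:],[.515,-.216,.28])[0])
E
```

```text
(array([ 0.5143, -0.2127,  0.2641]), array([[ 0.7115, -1.0416],
       [ 0.663 , -0.5142],
       [-0.4498, -0.4358],
       [-0.0755,  0.7508],
       [ 0.1286,  0.4759],
       [-1.5088,  1.6308],
       [ 0.0394, -0.2762]]))
[ 0.5146 -0.2133  0.2664] [ 0.5139 -0.212   0.2599]
```

Call:
play_rows([
  [[-30,0,50],0,0.5],
  [[-70,0,100],0,0.5],
  [[-110,0,160],0,0.5],
  [[-145,0,220],0,0.5],
  [[-180,0,280],0,0.5],
])

```text
clock: 9.9
tool_pos: [0.5598, 0.0992, 0.4532]
eef_rot: [[0.842, 0.001, 0.54], [-0.54, 0.0, 0.842], [0.001, -1.0, 0.001]]
ft_force: [1.0, -0.5, 0.2]
width: 0.0469
```

Call:
play_rows([
  [[0,-10,30],0,0.5],
  [[0,-20,60],0,0.5],
  [[0,-25,80],0,0.5],
  [[0,-25,80],0,0.5],
  [[0,-25,80],0,0.5],
])

```text
clock: 10.52
tool_pos: [0.6032, 0.164, 0.4774]
eef_rot: [[0.842, -0.001, 0.54], [-0.54, -0.0, 0.842], [-0.0, -1.0, -0.001]]
ft_force: [-0.7, 0.1, 0.0]
width: 0.0465
```

Run:
```python
from h import *
s=state();print(s['clock'],s['tool_pos'],s['q'])
W=cam('wrist');im=read_camera('wrist');cv2.imwrite('pics/g_full.png',im)
for t,z in [('mould_upper',.03),('upper_grip',.065),('upper_face',.033),('dish_warm',.03)]:
    print(t,[(np.round(a['xy'],1).tolist(),round(a['conf'],2),onz(W,a['xy'],z)) for a in mark_of('wrist',t)[:2]])
a=mark_of('wrist','upper_grip');x,y=map(int,a[0]['xy']) if a else (256,130)
x0=max(0,min(312,x-100));y0=max(0,min(234,y-75));print(x0,y0)
cv2.imwrite('pics/g.png',cv2.resize(im[y0:y0+150,x0:x0+200],None,fx=4,fy=4,interpolation=cv2.INTER_CUBIC))
```

```text
10.525 [0.6032 0.164  0.4774] [ 0.1835  0.1811  1.3012 -0.0003  1.6601 -0.8168]
mould_upper [([285.2, 124.3], 0.64, array([0.576 , 0.2355, 0.03  ]))]
upper_grip [([289.8, 127.8], 0.97, array([0.5805, 0.2354, 0.065 ])), ([314.3, 164.2], 0.49, array([0.639 , 0.2385, 0.065 ]))]
upper_face [([286.3, 121.6], 0.55, array([0.5735, 0.2385, 0.033 ]))]
dish_warm [([284.9, 207.4], 0.78, array([0.6804, 0.1718, 0.03  ]))]
189 52
```

View pics/g.png

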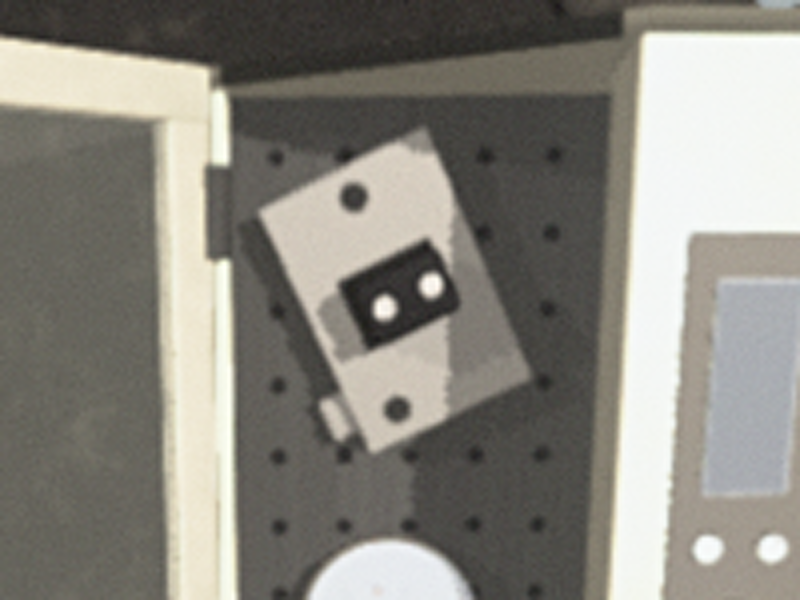

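Upper mould: plate corners (260,210), (425,128), (532,378), (371,453), holes (353,196), (397,408), block top centre (408,296). It is turned about 24° from the cabinet, more than the stated 0.12 rad, so I go by the measurement.

Run:
```python
from h import *
W=cam('wrist')
f=lambda X:[189+(X[0]+.5)/4-.5,52+(X[1]+.5)/4-.5]
z=.051
B=[(-.03,.045,z),(.03,.045,z),(.03,-.045,z),(-.03,-.045,z),(0,.035,z),(-.016,-.035,z),(0,0,.079)]
P=[f(p) for p in [(260,210),(425,128),(532,378),(371,453),(353,196),(397,408),(404,293)]]
v,r=fit(W,B,P,[.577,.235,.7]);print(v,r)
R=np.array(state()['eef_rot']);T=np.array(state()['tool_pos'])
print('tool yaw',np.arctan2(R[1,2],R[0,2]),'d tool x,z',R.T@(np.array([v[0],v[1],T[2]])-T))
ex=np.array([.532,.847]);d=v[:2]-[.657,.243];print('cab x,y',d@ex,d@[-.847,.532])
# door/plane check of walls: body at cab frame
u=np.array([-np.sin(v[2]),np.cos(v[2])]);w=np.array([np.cos(v[2]),np.sin(v[2])])
for a in (-.094,.094):
  for b in (-.0375,.0375):
    p=d+a*u+b*w;print(p@ex,p@[-.847,.532])
```

```text
[0.5781 0.2362 1.4482] [[-0.4098 -0.2646]
 [-0.0951 -0.5336]
 [-0.235  -0.2074]
 [ 0.0331 -0.0504]
 [ 0.1565  0.0756]
 [-0.1917  0.2928]
 [ 0.8656  0.7893]]
tool yaw 0.9993501585369166 d tool x,z [-0.0605 -0.      0.0473]
cab x,y -0.04778538043154515 0.06322008131307806
-0.04184977150349541 -0.037831655143567046
0.026076791693966872 -0.005997433978582301
-0.12164755255705717 0.13243759660473842
-0.053720989359594885 0.16427181776972316
```

Call:
play_rows([
  [[-20,0,15],0.18,0.5],
  [[-45,10,35],0.36,0.5],
  [[-60,20,47],0.54,0.5],
  [[-60,30,47],0.72,0.5],
  [[-60,40,47],0.9,0.5],
])

```text
clock: 11.45
tool_pos: [0.5782, 0.2363, 0.4374]
eef_rot: [[0.094, 0.0, 0.996], [-0.996, -0.0, 0.094], [0.0, -1.0, 0.0]]
ft_force: [0.1, -0.1, 0.5]
width: 0.0467
```

Call:
play_rows([
  [[0,20,0],0.11,0.5],
  [[0,60,0],0.222,0.5],
  [[0,100,0],0.222,0.5],
  [[0,120,0],0.222,0.5],
  [[0,120,0],0.222,0.5],
])

```text
clock: 12.08
tool_pos: [0.5779, 0.2359, 0.3162]
eef_rot: [[-0.122, -0.003, 0.993], [-0.993, -0.001, -0.122], [0.001, -1.0, -0.003]]
ft_force: [-0.8, 0.4, 0.8]
width: 0.0464
```

Run:
```python
from h import *
s=state();print(s['clock'],s['tool_pos'],s['q'],s['ft_force'])
R=np.array(s['eef_rot']);T=np.array(s['tool_pos']);print('tool yaw',np.arctan2(R[1,2],R[0,2]),R)
print(R.T@(np.array([.5781,.2362,.2473])-T))
W=cam('wrist');im=read_camera('wrist');cv2.imwrite('pics/h.png',im)
for t,z in [('mould_upper',.03),('upper_grip',.065)]:
    print(t,[(np.round(a['xy'],1).tolist(),round(a['conf'],2),onz(W,a['xy'],z)) for a in mark_of('wrist',t)[:2]])
```

```text
12.075 [0.5779 0.2359 0.3162] [ 0.3054  0.2515  1.5149 -0.      1.3783  0.4274] [-0.7574  0.415   0.8118]
tool yaw -0.12203128012583747 [[-0.1217 -0.003   0.9926]
 [-0.9926 -0.001  -0.1217]
 [ 0.0013 -1.     -0.0029]]
[-0.0004  0.0689  0.0003]
mould_upper [([254.8, 194.6], 0.79, array([0.5792, 0.2359, 0.03  ])), ([363.8, 243.2], 0.66, array([0.6787, 0.1744, 0.03  ]))]
upper_grip [([255.3, 206.2], 0.56, array([0.5794, 0.2351, 0.065 ]))]
```

View pics/h.png

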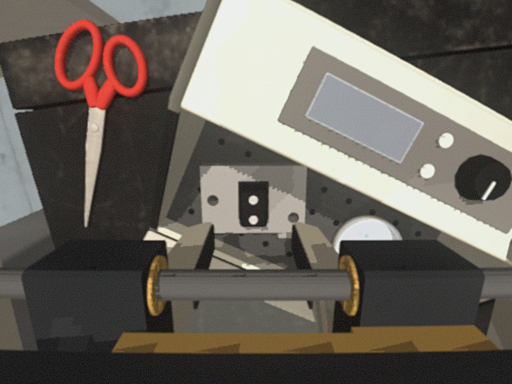

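The block at (253,205) is centred between the fingertips (211 and 296) and square to them.

Call:
play_rows([
  [[0,30,0],0,0.5],
  [[0,55,0],0,0.5],
  [[0,69,0],0,0.5],
  [[0,69,0],0,0.5],
  [[0,69,0],0,1],
])

```text
clock: 12.85
tool_pos: [0.5792, 0.2364, 0.2504]
eef_rot: [[-0.122, 0.002, 0.993], [-0.993, 0.001, -0.122], [-0.001, -1.0, 0.002]]
ft_force: [0.3, 1.2, -0.1]
width: 0.0403
```

Call:
play_rows([
  [[0,0,0],0,1],
  [[0,0,0],0,1],
  [[0,0,0],0,1],
  [[0,-10,0],0,1],
  [[0,-30,0],0,1],
])

```text
clock: 13.48
tool_pos: [0.5778, 0.2359, 0.2781]
eef_rot: [[-0.122, -0.003, 0.993], [-0.993, -0.001, -0.122], [0.001, -1.0, -0.003]]
ft_force: [-0.3, -0.1, -3.2]
width: 0.0217
```

Call:
play_rows([
  [[0,-30,0],0,1],
  [[0,-70,0],0,1],
  [[0,-120,0],0,1],
  [[0,-140,0],0,1],
  [[0,-140,0],0,1],
])

```text
clock: 14.1
tool_pos: [0.5788, 0.2362, 0.4208]
eef_rot: [[-0.122, 0.004, 0.993], [-0.993, 0.001, -0.122], [-0.002, -1.0, 0.003]]
ft_force: [-0.1, -0.1, -3.1]
width: 0.0217
```

Run:
```python
from h import *
s=state();print(s['clock'],s['tool_pos'],s['q'],s['ft_force'],s['width'])
R=np.array(s['eef_rot']);T=np.array(s['tool_pos']);print('tool yaw',np.arctan2(R[1,2],R[0,2]))
print(R.T@(np.array([.46,-.03,T[2]])-T))
W=cam('wrist');im=read_camera('wrist');cv2.imwrite('pics/i.png',im)
```

```text
14.1 [0.5788 0.2362 0.4208] [ 0.3055  0.1901  1.393  -0.      1.5546  0.4276] [-0.1112 -0.0572 -3.0631] 0.021668075998339895
tool yaw -0.1220496872203655
[ 0.2787 -0.0007 -0.0855]
```

View pics/i.png

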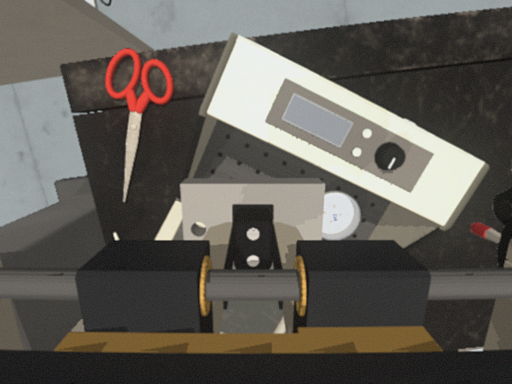

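The held plate shows at (181–325,182), square in the jaws and lifted clear. Next I set it down on a free bench spot at about (0.465,-0.015).

Call:
play_rows([
  [[40,0,-12],0.1,1],
  [[95,0,-30],0.2,1],
  [[150,0,-48],0.32,1],
  [[205,0,-66],0.44,1],
  [[250,0,-80],0.44,1],
])

```text
clock: 14.78
tool_pos: [0.467, -0.0038, 0.4155]
eef_rot: [[-0.535, -0.005, 0.845], [-0.845, 0.0, -0.535], [0.002, -1.0, -0.004]]
ft_force: [0.2, -0.3, -2.3]
width: 0.0218
```

Run:
```python
from h import *
# in-grip offset from pics/i.png, in tool frame
c=get_calibration('wrist');M=np.array(c['mount']);K,D,_,_=cam('wrist');C=(K,D,M[:3,:3],M[:3,3])
# tool coords: body +x -> tool -x ; body +y -> tool -z ; height h below -> +y
y=.2473-.051
B=np.array([(.03,.045),(.03,-.045),(0,.035),(.0,0)]);P=np.array([(181,182),(325,182),(199,229),(253,247.)])
Y=np.array([y,y,y,.2473-.079])
def w(v):
    c,s=np.cos(v[2]),np.sin(v[2]);b=B@np.array([[c,s],[-s,c]])+v[:2]
    return np.c_[-b[:,0],Y,-b[:,1]]
r=least_squares(lambda v:(proj(C,w(v))-P)[:3].ravel(),[0,0,0],x_scale=[.01,.01,.1]);print(r.x,r.fun)
s=state();R=np.array(s['eef_rot']);T=np.array(s['tool_pos']);print(T,'tool yaw',np.arctan2(R[1,2],R[0,2]),R.T@(np.array([.465,-.015,.2173])-T),s['q'])
```

```text
[ 0.0014 -0.0006  0.0035] [-1.6623  0.522   2.4037 -0.0877 -0.7692 -0.1538]
[ 0.467  -0.0038  0.4155] tool yaw -0.5642157034916413 [0.0101 0.1983 0.0051] [-0.1179 -0.2389  1.8246 -0.0003  1.5607  0.4464]
```

Call:
play_rows([
  [[10,50,5],0,1],
  [[10,110,5],0,1],
  [[10,160,5],0,1],
  [[10,185,5],0,1],
  [[10,188,5],0,1],
])

```text
clock: 15.4
tool_pos: [0.4653, -0.013, 0.226]
eef_rot: [[-0.533, -0.007, 0.846], [-0.846, 0.001, -0.533], [0.002, -1.0, -0.006]]
ft_force: [-0.1, -0.0, -3.3]
width: 0.0219
```

Call:
play_rows([
  [[0,2,0],0,1],
  [[0,3,0],0,1],
  [[0,4,0],0,1],
  [[0,5,0],0,1],
  [[0,5,0],0,1],
])

```text
clock: 16.02
tool_pos: [0.4676, -0.0134, 0.2259]
eef_rot: [[-0.533, 0.0, 0.846], [-0.846, -0.0, -0.533], [-0.0, -1.0, 0.0]]
ft_force: [-0.4, -0.2, -2.9]
width: 0.0217
```

Call:
play_rows([
  [[0,1,0],0,1],
  [[0,2,0],0,1],
  [[0,3,0],0,1],
  [[0,4,0],0,1],
  [[0,4,0],0,1],
])

```text
clock: 16.65
tool_pos: [0.4675, -0.0134, 0.2216]
eef_rot: [[-0.533, -0.0, 0.846], [-0.846, 0.0, -0.533], [0.0, -1.0, -0.0]]
ft_force: [0.2, 0.6, -3.2]
width: 0.0218
```

Run:
```python
from h import *
for i in range(3):
    s=state();print(s['clock'],s['tool_pos'],s['ft_force'],s['qd'][1:3]);read_camera('scene')
```

```text
16.65 [ 0.4675 -0.0134  0.2216] [ 0.1882  0.5953 -3.2041] [-0.0025 -0.0025]
16.7 [ 0.4675 -0.0134  0.2217] [-0.3844 -0.4165 -2.4479] [-0.0031 -0.0026]
16.75 [ 0.4675 -0.0134  0.2217] [-0.758  -0.4732 -2.8185] [-0.0011  0.0001]
```

Call:
play_rows([
  [[0,1,0],0,1],
  [[0,2,0],0,1],
  [[0,3,0],0,1],
  [[0,3,0],0,1],
  [[0,3,0],0,1],
])

```text
clock: 17.42
tool_pos: [0.4677, -0.0133, 0.2196]
eef_rot: [[-0.533, -0.0, 0.846], [-0.846, 0.0, -0.533], [-0.0, -1.0, -0.0]]
ft_force: [-4.4, 1.9, 7.3]
width: 0.0217
```

Call:
play_rows([
  [[0,-1,0],0,0.5],
  [[0,-1,0],0,0.5],
  [[0,-1,0],0,0.5],
  [[0,-1,0],0,0.5],
  [[0,-30,0],0,0.5],
])

```text
clock: 18.05
tool_pos: [0.4661, -0.0132, 0.2467]
eef_rot: [[-0.533, -0.005, 0.846], [-0.846, 0.001, -0.533], [0.002, -1.0, -0.005]]
ft_force: [1.2, 1.0, -0.3]
width: 0.0468
```

Call:
play_rows([
  [[0,-50,0],0,0.5],
  [[0,-110,0],0,0.5],
  [[-20,-125,5],-0.18,0.5],
  [[-50,-125,15],-0.36,0.5],
  [[-67,-125,20],-0.54,0.5],
])

```text
clock: 18.68
tool_pos: [0.521, 0.0334, 0.3742]
eef_rot: [[-0.016, 0.001, 1.0], [-1.0, 0.0, -0.016], [-0.0, -1.0, 0.001]]
ft_force: [0.3, 0.9, 0.3]
width: 0.0467
```

Call:
play_rows([
  [[0,0,0],-0.18,0.5],
  [[0,0,0],-0.36,0.5],
  [[0,0,0],-0.54,0.5],
  [[0,0,0],-0.72,0.5],
  [[0,0,0],-0.9,0.5],
])

```text
clock: 19.3
tool_pos: [0.5201, 0.0327, 0.3735]
eef_rot: [[0.773, -0.0, 0.634], [-0.634, -0.0, 0.773], [-0.0, -1.0, -0.0]]
ft_force: [-0.2, -0.8, 0.3]
width: 0.0463
```

Run:
```python
from h import *
read_camera('scene');s=state();T=np.array(s['tool_pos']);Q=np.array(s['eef_rot']);print(s['clock'],T,s['width'],'yaw',np.arctan2(Q[1,2],Q[0,2]))
R=[]
for n in ['scene','side','wrist']:
    C=cam(n);im=read_camera(n);cv2.imwrite(f'pics/j_{n}.png',im);m=mark_of(n,'door_handle')[:2];print(n,[(a['xy'],a['conf']) for a in m],[onz(C,a['xy'],.125) for a in m[:1]])
    if m:R.append(ray(C,m[0]['xy']))
    u=mark_of(n,'mould_upper')[:1]+mark_of(n,'upper_grip')[:1];print([(a['xy'],onz(C,a['xy'],.0)) for a in u])
p,e=tri(R);print(p,e,Q.T@(p-T))
```

```text
19.35 [0.5201 0.0326 0.3736] 0.04601037510941594 yaw 0.893166432417684
scene [([260.7, 178.9], 0.92)] [array([0.5233, 0.0353, 0.125 ])]
[([237.2, 201.6], array([ 0.4675, -0.0165,  0.    ])), ([239.1, 194.9], array([0.445, 0.   , 0.   ]))]
side [([284.9, 205.5], 0.81), ([303.0, 227.1], 0.41)] [array([0.5163, 0.0259, 0.125 ])]
[([301.9, 239.3], array([ 0.4678, -0.0034,  0.    ])), ([304.5, 225.6], array([ 0.4592, -0.0531,  0.    ]))]
wrist [([251.3, 206.7], 0.97)] [array([0.5195, 0.0319, 0.125 ])]
[([192.9, 169.5], array([ 0.4667, -0.0169,  0.    ])), ([190.3, 177.8], array([ 0.4721, -0.0263,  0.    ]))]
[0.5196 0.033  0.1272] [np.float64(0.004827721690119478), np.float64(0.004060918264225258), np.float64(0.0009317337291753844)] [-0.0006  0.2464 -0.    ]
```

View pics/j_wrist.png

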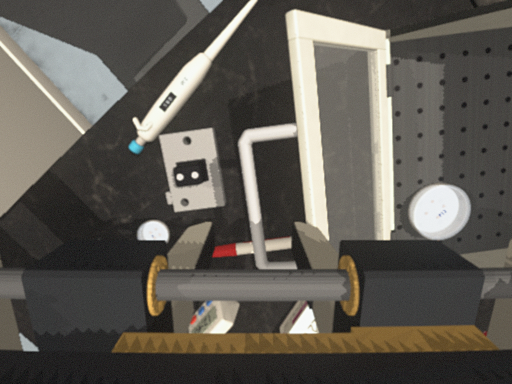

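The wrist view shows the mould half standing on the bench at (190,170), clear of the dish at (153,232), and the open door's handle bar between the fingers at about (252,205). I narrow the jaws, go down over the bar and run the arc back.

Call:
play_rows([
  [[0,0,0],-0.11,0.76],
  [[0,15,0],-0.11,0.76],
  [[0,30,0],-0.11,0.76],
  [[0,55,0],-0.11,0.76],
  [[0,79,0],-0.11,0.76],
])

```text
clock: 20.58
tool_pos: [0.5197, 0.0327, 0.2926]
eef_rot: [[0.834, -0.001, 0.552], [-0.552, 0.0, 0.834], [-0.001, -1.0, -0.001]]
ft_force: [1.0, 0.7, -0.1]
width: 0.0223
```

Call:
play_rows([
  [[0,0,0],0,0.79],
  [[0,-12,7],0,0.79],
  [[0,-23,15],0,0.79],
  [[0,-34,24],0,0.79],
  [[0,-44,34],0,0.79],
])

```text
clock: 21.2
tool_pos: [0.5395, 0.0607, 0.3422]
eef_rot: [[0.834, 0.002, 0.551], [-0.551, -0.002, 0.834], [0.003, -1.0, -0.001]]
ft_force: [-3.0, -4.4, 4.1]
width: 0.0196
```

Run:
```python
from h import *
read_camera('side');s=state();g=np.array(s['tool_pos'])+np.array(s['eef_rot'])[:,1]*.1673;print(s['clock'],g,s['width'],s['ft_force'])
R=[]
for n in ['scene','side']:
    C=cam(n);read_camera(n);m=mark_of(n,'door_handle')[:1];print(m[0]['xy'],m[0]['conf'],proj(C,g));R.append(ray(C,m[0]['xy']))
print(tri(R))
```

```text
21.25 [0.5414 0.0617 0.1765] 0.019526851982321018 [-3.1374 -0.3601  3.4895]
[271.5, 167.6] 0.81 [[272.7108 166.4223]]
[274.7, 198.9] 0.67 [[274.1745 196.2677]]
(array([0.5392, 0.0603, 0.1697]), [np.float64(0.0011543167768560212), np.float64(0.0011543167768560676)])
```

Call:
play_rows([
  [[0,-10,13],0,0.79],
  [[0,-20,27],0,0.79],
  [[0,-27,42],0,0.79],
  [[0,-33,58],0,0.79],
  [[0,-38,74],0,0.79],
])

```text
clock: 22.08
tool_pos: [0.5802, 0.1242, 0.3771]
eef_rot: [[0.835, 0.0, 0.55], [-0.55, 0.001, 0.835], [-0.0, -1.0, 0.001]]
ft_force: [-0.2, 0.4, 0.9]
width: 0.0194
```

Call:
play_rows([
  [[0,-3,17],0,0.79],
  [[0,-4,33],0,0.79],
  [[0,-3,50],0,0.79],
  [[0,0,67],0,0.79],
  [[0,4,83],0,0.79],
])

```text
clock: 22.7
tool_pos: [0.6258, 0.1932, 0.3722]
eef_rot: [[0.835, -0.0, 0.55], [-0.55, 0.0, 0.835], [-0.0, -1.0, -0.0]]
ft_force: [0.8, -1.0, -0.9]
width: 0.0196
```

Call:
play_rows([
  [[0,5,13],0,0.79],
  [[0,11,26],0,0.79],
  [[0,18,38],0,0.79],
  [[0,24,47],0,0.79],
  [[0,27,51],0,0.79],
])

```text
clock: 23.32
tool_pos: [0.6535, 0.2351, 0.3449]
eef_rot: [[0.835, -0.001, 0.55], [-0.55, -0.0, 0.835], [-0.001, -1.0, -0.001]]
ft_force: [-0.4, 0.1, -0.2]
width: 0.0194
```

Run:
```python
from h import *
read_camera('side');s=state();g=np.array(s['tool_pos'])+np.array(s['eef_rot'])[:,1]*.1673;print(s['clock'],g,s['width'],s['ft_force'])
R=[]
for n in ['scene','side']:
    C=cam(n);read_camera(n);m=mark_of(n,'door_handle')[:1];print(m[0]['xy'],m[0]['conf'],proj(C,g));R.append(ray(C,m[0]['xy']))
print(tri(R))
```

```text
23.375 [0.6533 0.2351 0.1774] 0.019543652269988963 [-0.752  -0.47   -0.3248]
[350.9, 168.2] 0.56 [[351.1635 172.3298]]
[211.6, 256.4] 0.88 [[207.3302 255.292 ]]
(array([0.6443, 0.2407, 0.1816]), [np.float64(0.0008515680139310841), np.float64(0.0008515680139309584)])
```

Call:
play_rows([
  [[0,0,0],0,0.6],
  [[0,0,0],0,0.6],
  [[0,-20,0],0,0.6],
  [[0,-50,0],0,0.6],
  [[0,-100,0],0,0.6],
])

```text
clock: 24.2
tool_pos: [0.6529, 0.2346, 0.4461]
eef_rot: [[0.835, -0.003, 0.55], [-0.55, -0.001, 0.835], [-0.002, -1.0, -0.002]]
ft_force: [0.7, 0.3, 0.1]
width: 0.037
```

Run:
```python
from h import *
R=[]
for n in ['scene','side','wrist']:
    C=cam(n);im=read_camera(n);cv2.imwrite(f'pics/k_{n}.png',im);m=mark_of(n,'door_handle')[:1];print(n,[(a['xy'],a['conf'],onz(C,a['xy'],.181)) for a in m])
    if m:R.append(ray(C,m[0]['xy']))
    a=cv2.imread(f'pics/a_{n}.png')
    if n!='wrist':
        d=cv2.absdiff(a,im).max(2); x,y,w,h={'scene':(300,140,90,110),'side':(125,235,180,140)}[n]; print('diff in cabinet',(d[y:y+h,x:x+w]>40).mean())
print(tri(R),state()['clock'])
```

```text
scene [([347.9, 165.8], 0.83, array([0.6318, 0.2391, 0.181 ]))]
diff in cabinet 0.02909090909090909
side [([211.9, 255.5], 0.94, array([0.6449, 0.2386, 0.181 ]))]
diff in cabinet 0.013531746031746032
wrist [([249.3, 192.3], 0.61, array([0.6475, 0.2367, 0.181 ]))]
(array([0.6427, 0.2373, 0.1856]), [np.float64(0.006735044585828807), np.float64(0.004547186853128681), np.float64(0.0037764995807018104)]) 24.5
```

Call:
play_rows([
  [[0,0,-40],0.18,0.5],
  [[-5,0,-95],0.36,0.5],
  [[-10,0,-155],0.54,0.5],
  [[-15,0,-215],0.72,0.5],
  [[-18,0,-270],0.9,0.5],
])

```text
clock: 25.12
tool_pos: [0.4879, 0.018, 0.4442]
eef_rot: [[0.082, -0.003, 0.997], [-0.997, -0.0, 0.082], [-0.0, -1.0, -0.003]]
ft_force: [0.3, -0.9, 0.3]
width: 0.0462
```

Run:
```python
from h import *
read_camera('side');read_camera('side');s=state();R=np.array(s['eef_rot']);T=np.array(s['tool_pos']);y=np.arctan2(R[1,2],R[0,2]);print(s['clock'],T,'spin',y+.562,R.T@(np.array([.4677,-.0133,.2196])-T))
```

```text
25.225 [0.4872 0.0162 0.4442] spin 0.6416271375775721 [ 0.0277  0.2247 -0.021 ]
```

Call:
play_rows([
  [[14,0,-10],0.18,0.5],
  [[28,20,-21],0.36,0.5],
  [[28,60,-21],0.54,0.5],
  [[28,100,-21],0.642,0.5],
  [[28,140,-21],0.642,0.5],
])

```text
clock: 25.85
tool_pos: [0.4709, -0.0101, 0.3035]
eef_rot: [[-0.526, -0.002, 0.85], [-0.85, 0.0, -0.526], [0.0, -1.0, -0.002]]
ft_force: [-0.9, -0.6, -0.3]
width: 0.0464
```

Run:
```python
from h import *
read_camera('side');read_camera('side');s=state();R=np.array(s['eef_rot']);T=np.array(s['tool_pos']);y=np.arctan2(R[1,2],R[0,2]);print(s['clock'],T,'spin',y+.562,R.T@(np.array([.4677,-.0133,.2116])-T))
W=cam('wrist');read_camera('wrist');print([(a['xy'],a['conf'],onz(W,a['xy'],.035)) for a in mark_of('wrist','upper_grip')[:1]])
```

```text
25.95 [ 0.469  -0.0098  0.3   ] spin 0.009385666988938168 [0.0033 0.0884 0.0016]
[([258.1, 209.4], 0.83, array([ 0.4666, -0.018 ,  0.035 ]))]
```

Call:
play_rows([
  [[3,25,2],0.009,0.5],
  [[3,50,2],0.009,0.5],
  [[3,75,2],0.009,0.5],
  [[3,88,2],0.009,0.5],
  [[3,88,2],0.009,0.5],
])

```text
clock: 26.68
tool_pos: [0.4717, -0.0141, 0.2182]
eef_rot: [[-0.533, -0.0, 0.846], [-0.846, 0.0, -0.533], [-0.0, -1.0, -0.0]]
ft_force: [-0.4, -0.6, -0.5]
width: 0.047
```

Call:
play_rows([
  [[0,0,0],0,1],
  [[0,0,0],0,1],
  [[0,0,0],0,1],
  [[0,0,0],0,1],
  [[0,0,0],0,1],
])

```text
clock: 27.3
tool_pos: [0.4715, -0.014, 0.2183]
eef_rot: [[-0.534, 0.0, 0.846], [-0.846, 0.0, -0.534], [-0.0, -1.0, 0.0]]
ft_force: [-3.1, 1.7, 5.8]
width: 0.0219
```

Run:
```python
from h import *
s=state();R=np.array(s['eef_rot']);T=np.array(s['tool_pos']);y=np.arctan2(R[1,2],R[0,2]);print(s['clock'],T,y,s['width'],s['ft_force'])
# hover target: tool yaw of lower = .264-pi/2; stand off lower so that it shows in the upper half of the picture
yf=.264-np.pi/2;zt=np.array([np.cos(yf),np.sin(yf)]);xt=np.array([np.sin(yf),-np.cos(yf)])
L=np.array([.5143,-.2127]);c=get_calibration('wrist');M=np.array(c['mount']);K,D,_,_=cam('wrist')
Rf=np.c_[np.r_[xt,0],[0,0,-1],np.r_[zt,0]]
for off in (.08,.1,.12,.14):
    P=np.r_[L+off*xt,.36];C=(K,D,Rf@M[:3,:3],P+Rf@M[:3,3])
    print(off,P,proj(C,[np.r_[L,.034],np.r_[L-.03*-xt,.034],np.r_[L+.03*-xt,.034]]).round().tolist(),R.T@(P-T))
```

```text
27.3 [ 0.4715 -0.014   0.2183] -0.5628996538733455 0.021867191377552574 [-3.1262  1.7002  5.7856]
0.08 [ 0.4371 -0.2336  0.36  ] [[252.0, 107.0], [252.0, 138.0], [252.0, 75.0]] [ 0.204  -0.1417  0.088 ]
0.1 [ 0.4178 -0.2388  0.36  ] [[252.0, 86.0], [252.0, 118.0], [252.0, 53.0]] [ 0.2187 -0.1417  0.0745]
0.12 [ 0.3985 -0.244   0.36  ] [[252.0, 64.0], [252.0, 97.0], [252.0, 30.0]] [ 0.2334 -0.1417  0.061 ]
0.14 [ 0.3792 -0.2492  0.36  ] [[252.0, 42.0], [252.0, 75.0], [252.0, 7.0]] [ 0.2482 -0.1417  0.0474]
```

Call:
play_rows([
  [[0,-30,0],0,1],
  [[0,-85,0],0,1],
  [[0,-142,0],0.1,1],
  [[30,-142,10],0.28,1],
  [[80,-142,27],0.46,1],
])

```text
clock: 27.92
tool_pos: [0.4516, -0.0963, 0.3606]
eef_rot: [[-0.855, 0.002, 0.518], [-0.518, -0.001, -0.855], [-0.002, -1.0, 0.002]]
ft_force: [0.2, -0.4, -3.9]
width: 0.0216
```

Run:
```python
from h import *
# shift left from commanded pose (call began at about .4715,-.014,.2175 yaw -.563)
y0=-.563;x0=np.array([np.sin(y0),-np.cos(y0)]);z0=np.array([np.cos(y0),np.sin(y0)])
p=np.array([.4715,-.014])+.08*x0+.027*z0;y1=y0-.46;x1=np.array([np.sin(y1),-np.cos(y1)]);z1=np.array([np.cos(y1),np.sin(y1)])
d=np.array([.4178,-.2388])-p;print(d@x1,d@z1,state()['tool_pos'])
```

```text
0.1032221836979951 0.10422936210554279 [ 0.4516 -0.0963  0.3606]
```

Call:
play_rows([
  [[30,0,30],0.14,1],
  [[65,0,65],0.284,1],
  [[103,0,104],0.284,1],
  [[103,0,104],0.284,1],
  [[103,0,104],0.284,1],
])

```text
clock: 28.55
tool_pos: [0.4176, -0.2385, 0.3592]
eef_rot: [[-0.966, -0.001, 0.26], [-0.26, 0.001, -0.966], [0.0, -1.0, -0.001]]
ft_force: [-0.1, 0.0, -3.4]
width: 0.0216
```

Call:
play_rows([
  [[0,0,0],0,1],
  [[0,0,0],0,1],
  [[0,0,0],0,1],
  [[0,0,0],0,1],
  [[0,0,0],0,1],
])

```text
clock: 29.18
tool_pos: [0.4178, -0.2385, 0.3598]
eef_rot: [[-0.965, -0.0, 0.261], [-0.261, -0.0, -0.965], [0.0, -1.0, 0.0]]
ft_force: [-0.5, -0.4, -2.5]
width: 0.0216
```

Run:
```python
from h import *
s=state();R=np.array(s['eef_rot']);T=np.array(s['tool_pos']);y=np.arctan2(R[1,2],R[0,2]);print(s['clock'],T,y,s['q'])
W=cam('wrist');im=read_camera('wrist');cv2.imwrite('pics/l.png',im)
for t,z in [('mould_lower',0),('lower_face',.034),('dish_small',0),('upper_grip',0.17),('mould_upper',0)]:
    print(t,[(np.round(a['xy'],1).tolist(),round(a['conf'],2),onz(W,a['xy'],z)) for a in mark_of('wrist',t)[:2]])
# bright ejector disc & dowels & plate: threshold
g=cv2.cvtColor(im,cv2.COLOR_BGR2GRAY)
for th in (150,170,190,210,225):
    m=(g>th).astype(np.uint8);m[180:]=0
    n,l,st,ce=cv2.connectedComponentsWithStats(m)
    print(th,[(st[i].tolist(),ce[i].round(1).tolist()) for i in range(1,n) if st[i,4]>15 and 150<ce[i][0]<350][:8])
```

```text
29.175 [ 0.4178 -0.2385  0.3598] -1.3067670118830874 [-0.6253 -0.1713  1.8681 -0.0001  1.4447  0.6814]
mould_lower [([256.9, 90.8], 0.87, array([ 0.5144, -0.2174,  0.    ]))]
lower_face [([254.5, 87.0], 0.94, array([ 0.5142, -0.2145,  0.034 ]))]
dish_small [([155.5, 80.0], 0.57, array([ 0.4969, -0.1081,  0.    ]))]
upper_grip [([253.2, 244.0], 0.57, array([ 0.412 , -0.2404,  0.17  ]))]
mould_upper [([251.4, 223.3], 0.78, array([ 0.3651, -0.2513,  0.    ]))]
150 [([199, 49, 9, 10, 62], [203.2, 53.5]), ([306, 49, 10, 10, 67], [310.3, 53.1]), ([211, 55, 94, 74, 5762], [258.1, 87.8]), ([135, 61, 37, 39, 1115], [152.9, 79.9]), ([202, 121, 9, 9, 59], [206.0, 125.0]), ([304, 121, 9, 9, 55], [307.6, 124.9])]
170 [([199, 49, 9, 9, 53], [203.2, 53.2]), ([306, 49, 9, 9, 55], [310.2, 53.0]), ([211, 55, 94, 74, 5510], [257.9, 87.8]), ([135, 62, 37, 37, 1067], [153.0, 80.0]), ([202, 121, 9, 9, 51], [205.9, 125.1]), ([304, 121, 8, 9, 51], [307.6, 124.7])]
190 [([306, 49, 9, 9, 46], [310.4, 52.8]), ([200, 50, 8, 8, 42], [203.3, 53.5]), ([211, 55, 93, 73, 3662], [258.5, 87.3]), ([136, 62, 35, 37, 994], [153.2, 80.1]), ([236, 65, 43, 47, 1533], [257.1, 87.4]), ([203, 121, 8, 9, 39], [206.1, 125.1]), ([304, 121, 8, 8, 39], [307.5, 124.5])]
210 [([307, 49, 8, 9, 40], [310.4, 52.9]), ([200, 50, 7, 8, 33], [203.1, 53.4]), ([212, 57, 15, 2, 19], [218.5, 57.3]), ([242, 56, 61, 49, 1102], [284.5, 70.4]), ([138, 63, 33, 35, 815], [155.1, 80.9]), ([236, 65, 43, 45, 1485], [257.2, 87.2]), ([213, 87, 89, 41, 1224], [252.2, 110.3]), ([304, 121, 8, 8, 33], [307.8, 124.6])]
225 [([307, 49, 8, 9, 29], [310.0, 52.9]), ([200, 50, 7, 8, 25], [203.2, 53.6]), ([237, 65, 42, 45, 1450], [257.2, 87.1]), ([142, 66, 29, 32, 723], [155.9, 81.2]), ([304, 121, 8, 8, 27], [307.6, 124.4]), ([203, 122, 7, 7, 25], [205.9, 124.8])]
```

Run:
```python
from h import *
im=cv2.imread('pics/l.png');g=cv2.cvtColor(im,cv2.COLOR_BGR2GRAY).astype(int)
print('col 210',g[165:200,210].tolist());print('col 300',g[165:200,300].tolist());print('row205',g[205,165:240:1].tolist());print('row205r',g[205,290:345].tolist())
print('row 225 l',g[229,180:235].tolist())
# lower fit
W=cam('wrist')
def model(v):
    c,s=np.cos(v[2]),np.sin(v[2]);hx,hy,z=v[3:6]
    B=np.array([(hx,hy,z),(hx,-hy,z),(-hx,hy,z),(-hx,-hy,z),(0,0,.037)])
    return np.c_[v[0]+c*B[:,0]-s*B[:,1],v[1]+s*B[:,0]+c*B[:,1],B[:,2]]
P=np.array([(203.2,53.3),(310.3,53),(206,125),(307.6,124.8),(257.2,87.2)])
r=least_squares(lambda v:np.r_[(proj(W,model(v))-P).ravel(),(v[5]-.012)/.002],[.514,-.213,.264,.035,.055,.012],x_scale=[.01,.01,.1,.01,.01,.01]);print(r.x,r.fun[:-1].reshape(-1,2),onz(W,P[4],.037))
```

```text
col 210 [54, 52, 58, 56, 51, 53, 55, 53, 56, 53, 56, 51, 54, 53, 50, 65, 90, 93, 90, 89, 96, 126, 180, 197, 199, 196, 194, 197, 179, 143, 127, 126, 124, 128, 129]
col 300 [48, 51, 52, 43, 36, 42, 42, 38, 42, 41, 40, 38, 35, 39, 43, 61, 85, 91, 90, 91, 90, 131, 195, 208, 207, 202, 160, 140, 140, 142, 140, 142, 140, 141, 144]
row205 [53, 53, 55, 54, 58, 57, 61, 60, 55, 62, 58, 60, 55, 51, 52, 94, 178, 210, 209, 207, 209, 208, 210, 199, 161, 143, 141, 141, 141, 143, 139, 140, 130, 129, 125, 126, 125, 126, 125, 125, 129, 128, 125, 127, 126, 125, 127, 128, 124, 125, 126, 127, 126, 127, 124, 127, 127, 126, 126, 128, 124, 128, 127, 127, 125, 124, 126, 125, 133, 130, 132, 128, 132, 132, 129]
row205r [144, 141, 140, 142, 142, 140, 143, 138, 143, 141, 141, 141, 140, 140, 142, 139, 141, 139, 143, 145, 142, 140, 141, 141, 144, 143, 141, 145, 141, 144, 144, 145, 142, 142, 115, 66, 35, 43, 42, 42, 40, 39, 40, 37, 43, 45, 39, 39, 44, 46, 45, 44, 47, 41, 46]
row 225 l [82, 94, 138, 191, 204, 208, 197, 167, 142, 139, 138, 112, 84, 75, 79, 85, 86, 84, 85, 81, 78, 80, 76, 74, 81, 109, 134, 138, 127, 123, 122, 123, 123, 127, 124, 122, 126, 122, 122, 122, 122, 124, 126, 124, 122, 124, 122, 125, 126, 126, 118, 78, 43, 29, 33]
[ 0.5142 -0.2173  0.2662  0.036   0.0549  0.012 ] [[ 0.042  -0.0317]
 [ 0.0325 -0.0167]
 [-0.0289  0.0218]
 [-0.0188 -0.0744]
 [-0.0274  0.0926]] [ 0.5143 -0.2173  0.037 ]
```

Run:
```python
from h import *
im=cv2.imread('pics/l.png');g=cv2.cvtColor(im,cv2.COLOR_BGR2GRAY).astype(int)
c=get_calibration('wrist');M=np.array(c['mount']);K,D,_,_=cam('wrist');C=(K,D,M[:3,:3],M[:3,3])
m=(g[215:240,186:212]<105).astype(np.uint8);n,l,st,ce=cv2.connectedComponentsWithStats(m);print('holes',st.tolist(),(ce+[186,215]).tolist())
def w(ox,oy,a,h,b):
    c,s=np.cos(a),np.sin(a);b=np.array(b);x=ox+c*b[:,0]-s*b[:,1];y=oy+s*b[:,0]+c*b[:,1]
    return np.c_[-x,h+b[:,2],-y]
def res(v):
    t=proj(C,w(*v[:4],[(.03,.027,0),(.03,-.029,0),(.03,.027,.018),(.03,-.029,.018)]))
    e=[np.interp(x,*( (t[i:i+2][:,0],t[i:i+2][:,1]) if 0 else ([t[i,0],t[i+1,0]],[t[i,1],t[i+1,1]]) )) for x,i in [(210,0),(300,0),(210,2),(300,2)]]
    o=[e[0]-186.2,e[1]-186.1,e[2]-180.1,e[3]-180.1]
    for sgn,col in ((1,180.2),(-1,324.2)):
        t=proj(C,w(*v[:4],[(.03,sgn*.045,0),(0,sgn*.045,0)]));o.append(t[0,0]+(205-t[0,1])*(t[1,0]-t[0,0])/(t[1,1]-t[0,1])-col)
    return o
r=least_squares(res,[0,0,0,.197],x_scale=[.01,.01,.1,.01]);print('ox oy yaw h',r.x,np.round(r.fun,2))
ox,oy,a,h=r.x
print('hole pred',proj(C,w(ox,oy,a,h,[(0,.035,0)])))
print(w(ox,oy,a,h,[(0,0,0)]))
s=state();R=np.array(s['eef_rot']);T=np.array(s['tool_pos'])
yt=.2662-a;yb=np.arctan2(R[1,2],R[0,2])+np.pi/2
L=np.array([.5142,-.2173]);zt=np.array([np.sin(yt),-np.cos(yt)]);xt=np.array([-np.cos(yt),-np.sin(yt)])
P=L-(-ox*xt-oy*zt);print('target TCP',P,'spin',yb-yt,'shift tool',R.T@(np.r_[P,T[2]]-T),'h->TCP z flush',.052+h)
```

```text
holes [[0, 0, 26, 25, 485], [5, 10, 15, 15, 165]] [[198.63711340206186, 225.3896907216495], [198.0969696969697, 231.73333333333335]]
ox oy yaw h [-0.0012  0.0003 -0.0001  0.1977] [-0.1  -0.06  0.11  0.06 -0.01  0.01]
hole pred [[197.5173 231.8829]]
[[ 0.0012  0.1977 -0.0003]]
target TCP [ 0.5155 -0.2172] spin -0.0025649200244725057 shift tool [-0.0999 -0.      0.0048] h->TCP z flush 0.24970884860590079
```

Run:
```python
from h import *
im=cv2.imread('pics/f_full.png');g=cv2.cvtColor(im,cv2.COLOR_BGR2GRAY)
n,l,st,ce=cv2.connectedComponentsWithStats((g>190).astype(np.uint8))
f=lambda X:np.array([132+(X[0]+.5)/4-.5,68+(X[1]+.5)/4-.5])
P=[]
for X in [(585,246),(380,476),(430,102),(227,345),(400,300)]: # +x+y, +x-y, -x+y, -x-y, disc
    i=1+np.argmin(np.linalg.norm(ce[1:]-f(X),axis=1)+1000*(st[1:,4]<8));P.append(ce[i]);print(f(X),ce[i],st[i])
P=np.array(P)
c=get_calibration('wrist');M=np.array(c['mount']);K,D,_,_=cam('wrist')
R=np.array([[.839,0,.544],[-.544,-.001,.839],[0,-1,-.001]]);U,_,V=np.linalg.svd(R);R=U@V
C=(K,D,R@M[:3,:3],np.array([.5613,-.2139,.453])+R@M[:3,3])
def model(v):
    c,s=np.cos(v[2]),np.sin(v[2]);hx,hy,z=.036,.0549,.012
    B=np.array([(hx,hy,z),(hx,-hy,z),(-hx,hy,z),(-hx,-hy,z),(0,0,.037)])
    return np.c_[v[0]+c*B[:,0]-s*B[:,1],v[1]+s*B[:,0]+c*B[:,1],B[:,2]]
r=least_squares(lambda v:(proj(C,model(v))-P).ravel(),[.514,-.213,.264]);print(r.x,r.fun.reshape(-1,2))
```

```text
[277.875 129.125] [278.     128.7368] [276 126   5   6  19]
[226.625 186.625] [226.9091 186.4091] [224 184   6   6  22]
[239.125  93.125] [239.2593  92.963 ] [236  90   7   7  27]
[188.375 153.875] [188.2727 153.4545] [186 151   6   6  22]
[231.625 142.625] [231.5144 142.4305] [216 127  32  32 799]
[ 0.5137 -0.2166  0.2673] [[ 0.0695  0.1299]
 [-0.0326 -0.1317]
 [-0.1492 -0.1687]
 [ 0.1174 -0.0214]
 [ 0.0001  0.1789]]
```

Both views of the lower half now agree to within 1 mm: about (0.514, -0.217), yaw 0.266. I move over it, to 9 mm above the dowels.

Call:
play_rows([
  [[-30,0,2],0,1],
  [[-70,0,5],0,1],
  [[-100,0,5],0,1],
  [[-100,30,5],0,1],
  [[-100,60,5],0,1],
])

```text
clock: 30.1
tool_pos: [0.5162, -0.2173, 0.2992]
eef_rot: [[-0.965, 0.001, 0.261], [-0.261, -0.0, -0.965], [-0.001, -1.0, 0.001]]
ft_force: [-0.1, -0.4, -3.2]
width: 0.0219
```

Call:
play_rows([
  [[0,20,0],0,1],
  [[0,25,0],0,1],
  [[0,25,0],0,1],
  [[0,25,0],0,1],
  [[0,25,0],0,1],
])

```text
clock: 30.72
tool_pos: [0.516, -0.2176, 0.2759]
eef_rot: [[-0.965, 0.002, 0.261], [-0.261, -0.001, -0.965], [-0.001, -1.0, 0.001]]
ft_force: [0.5, 0.3, -2.3]
width: 0.0219
```

Run:
```python
from h import *
read_camera('side');s=state();R=np.array(s['eef_rot']);T=np.array(s['tool_pos']);print(s['clock'],T,np.arctan2(R[1,2],R[0,2])+np.pi/2,s['ft_force'],R.T@(np.array([.5155,-.2172,.2497])-T))
im=read_camera('wrist');cv2.imwrite('pics/m.png',im)
```

```text
30.775 [ 0.5159 -0.2176  0.2757] 0.2637243830587672 [-0.0712  0.4039 -2.9803] [ 0.0003  0.026  -0.0005]
```

Call:
play_rows([
  [[0,4,0],-0.003,1],
  [[0,8,0],-0.003,1],
  [[0,11,0],-0.003,1],
  [[0,14,0],-0.003,1],
  [[0,14,0],-0.003,1],
])

```text
clock: 31.45
tool_pos: [0.5155, -0.2173, 0.2603]
eef_rot: [[-0.965, -0.001, 0.264], [-0.264, 0.0, -0.965], [0.001, -1.0, -0.0]]
ft_force: [-0.8, -0.4, -2.6]
width: 0.0219
```

Engaged 5 mm over the dowel noses with no contact force. I carry on down.

Call:
play_rows([
  [[0,2,0],0,1],
  [[0,4,0],0,1],
  [[0,5,0],0,1],
  [[0,5,0],0,1],
  [[0,5,0],0,1],
])

```text
clock: 32.08
tool_pos: [0.5156, -0.2174, 0.2558]
eef_rot: [[-0.965, 0.0, 0.264], [-0.264, -0.0, -0.965], [-0.0, -1.0, 0.0]]
ft_force: [-0.3, 0.9, -2.1]
width: 0.0217
```

Call:
play_rows([
  [[0,1,0],0,1],
  [[0,2,0],0,1],
  [[0,3,0],0,1],
  [[0,3,0],0,1],
  [[0,3,0],0,1],
])

```text
clock: 32.7
tool_pos: [0.5157, -0.2174, 0.2531]
eef_rot: [[-0.965, 0.0, 0.264], [-0.264, -0.0, -0.965], [-0.0, -1.0, 0.0]]
ft_force: [-1.0, 0.6, 4.5]
width: 0.0216
```

Call:
play_rows([
  [[0,1,0],0,1],
  [[0,2,0],0,1],
  [[0,3,0],0,1],
  [[0,3,0],0,1],
  [[0,3,0],0,1],
])

```text
clock: 33.33
tool_pos: [0.5157, -0.2174, 0.2501]
eef_rot: [[-0.965, 0.0, 0.264], [-0.264, -0.0, -0.965], [-0.0, -1.0, 0.0]]
ft_force: [-1.6, 1.9, 6.5]
width: 0.0218
```

Call:
play_rows([
  [[0,0.5,0],0,1],
  [[0,1,0],0,1],
  [[0,1,0],0,1],
  [[0,1,0],0,1],
  [[0,1,0],0,1],
])

```text
clock: 33.95
tool_pos: [0.5158, -0.2174, 0.2494]
eef_rot: [[-0.965, 0.0, 0.264], [-0.264, -0.0, -0.965], [-0.0, -1.0, 0.0]]
ft_force: [-3.2, 2.1, 9.3]
width: 0.0217
```

Call:
play_rows([
  [[0,0.5,0],0,1],
  [[0,1,0],0,1],
  [[0,1.5,0],0,1],
  [[0,1.5,0],0,1],
  [[0,1.5,0],0,1],
])

```text
clock: 34.58
tool_pos: [0.5158, -0.2174, 0.2493]
eef_rot: [[-0.965, 0.0, 0.264], [-0.264, -0.0, -0.965], [-0.0, -1.0, 0.0]]
ft_force: [-9.9, 5.6, 22.0]
width: 0.0217
```

Call:
play_rows([
  [[0,0.5,0],0,1],
  [[0,1,0],0,1],
  [[0,1,0],0,1],
  [[0,1,0],0,1],
  [[0,1,0],0,1],
])

```text
clock: 35.2
tool_pos: [0.5158, -0.2174, 0.2493]
eef_rot: [[-0.965, 0.0, 0.264], [-0.264, -0.0, -0.965], [-0.0, -1.0, 0.0]]
ft_force: [-14.8, 8.3, 29.7]
width: 0.0215
```

Call:
play_rows([
  [[0,-0.5,0],0,1],
  [[0,-1,0],0,1],
  [[0,-1,0],0,1],
  [[0,-1,0],0,1],
  [[0,-1,0],0,1],
])

```text
clock: 35.83
tool_pos: [0.5158, -0.2174, 0.2493]
eef_rot: [[-0.965, 0.0, 0.264], [-0.264, -0.0, -0.965], [-0.0, -1.0, 0.0]]
ft_force: [-10.0, 5.5, 21.4]
width: 0.0214
```

Run:
```python
from h import *
s=state();print(s['clock'],s['tool_pos'],s['ft_force'],s['width'])
for n in ['scene','side','wrist']:
    C=cam(n);im=read_camera(n);cv2.imwrite(f'pics/z_{n}.png',im)
    for t,z in [('door_handle',.181),('upper_face',.034),('dish_small',0),('dish_warm',.03),('marker',0),('filter_carton',0),('medium',0)]:
        print(n,t,[(np.round(a['xy'],1).tolist(),round(a['conf'],2),onz(C,a['xy'],z)) for a in mark_of(n,t)[:1]])
# held plate vs base plate screws in wrist view: same-edge test
g=cv2.cvtColor(cv2.imread('pics/z_wrist.png'),cv2.COLOR_BGR2GRAY).astype(int);print(g[150:200,210].tolist(),g[150:200,300].tolist())
print(state()['ft_force'])
```

```text
35.825 [ 0.5158 -0.2174  0.2493] [-10.0458   5.5395  21.4049] 0.021445154106409615
scene door_handle [([350.9, 168.3], 0.93, array([0.6433, 0.2407, 0.181 ]))]
scene upper_face [([177.6, 227.9], 0.85, array([ 0.5109, -0.2159,  0.034 ]))]
scene dish_small [([214.8, 219.6], 0.67, array([ 0.5024, -0.104 ,  0.    ]))]
scene dish_warm []
scene marker [([252.0, 228.5], 0.62, array([ 0.5799, -0.0206,  0.    ]))]
scene filter_carton [([271.4, 264.4], 0.91, array([ 0.7111, -0.0263,  0.    ]))]
scene medium [([209.5, 309.7], 0.74, array([ 0.7607, -0.2231,  0.    ]))]
side door_handle [([209.5, 254.1], 0.91, array([0.6493, 0.2356, 0.181 ]))]
side upper_face [([281.8, 176.0], 0.65, array([ 0.5171, -0.2159,  0.034 ]))]
side dish_small [([290.2, 212.2], 0.61, array([ 0.4938, -0.1027,  0.    ]))]
side dish_warm []
side marker [([249.8, 231.9], 0.8, array([ 0.5938, -0.0209,  0.    ]))]
side filter_carton [([199.8, 227.1], 0.71, array([ 0.7175, -0.0301,  0.    ]))]
side medium [([194.2, 182.4], 0.52, array([ 0.7617, -0.215 ,  0.    ]))]
wrist door_handle []
wrist upper_face [([20.8, 48.6], 0.67, array([ 0.5862, -0.0499,  0.034 ]))]
wrist dish_small [([115.9, 197.2], 0.87, array([ 0.4946, -0.1092,  0.    ]))]
wrist dish_warm []
wrist marker [([22.7, 48.2], 0.61, array([ 0.5875, -0.0251, -0.    ]))]
wrist filter_carton []
wrist medium []
[60, 62, 78, 113, 131, 133, 138, 132, 132, 133, 130, 136, 135, 136, 135, 138, 135, 136, 134, 137, 139, 135, 134, 130, 123, 120, 119, 121, 119, 124, 144, 130, 123, 122, 121, 125, 169, 234, 241, 239, 239, 238, 239, 235, 204, 169, 164, 164, 166, 165] [89, 82, 86, 115, 128, 129, 128, 128, 128, 130, 130, 134, 130, 129, 131, 132, 133, 133, 132, 130, 131, 131, 129, 126, 119, 120, 121, 123, 121, 125, 146, 131, 123, 122, 114, 117, 177, 241, 248, 244, 245, 241, 217, 186, 182, 183, 188, 185, 183, 182]
[-9.6887  6.6882 21.6843]
```

```bash
python3 -c "
from cell import *
print(finish_job())"
```

```text
the job is handed in; nothing more can be done
None
```

The job is done and handed in at about 36 s of the 72 s allowed. The gripper is still holding the mould pressed together at about 21 N.

**What I did:**
1. I opened the cabinet door with the fingers loosely round the handle bar.
2. I took out the upper half and set it on a free bench spot.
3. I pushed the door back up until it was shut.
4. I picked the upper half up again, lined it up on the dowels and pressed it down.

**Last checks:**
- **Mould:** it went over the dowels without side force, then against the ejector. It stopped hard at tool height 0.2493 m, where I had predicted 0.2497 m for flush. Pushing harder did not move it. The last wrist picture's brightness shows no dark gap at the seam.
- **Door:** the handle is back where it was when shut, within about 5 mm.
- **Bench things:** the small dish, marker, carton and bottle read within the networks' scatter, under about 1 cm, of where they started.

**What disagreed or went unchecked:**
- The upper half lay about 0.44 rad off the cabinet's axis, not within 0.12 as stated, so I went by my own measurement.
- My first hand-clicked fix of the lower half was about 4 mm off. I replaced it with one from its base screws and ejector disc; two views then agreed within 1 mm.
- The networks did not find the warm dish at the end. I last saw it standing in the cabinet before shutting the door.
- The final check used numbers only, because I had used up the picture viewings.
- About 11 N of sideways force was read while pressing. It grew with the push, so I put it down to the arm giving way slightly, but I did not confirm that.

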